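Open the ball case and aim the display spotlight

ROBOT

A 6-joint arm with a two-finger parallel gripper is mounted at the origin on the work surface. World frame = base frame: x ahead of the robot, y to its left, z up, the work surface at z = 0. Lengths are in m, angles in degrees, forces in N, time in s.
With the tool pointing down it reaches from about 0.35 to 0.875 m from the base axis. Payload 4.2 kg.
Tool frame: the origin (TCP) lies on the centre line of the jaws, within the pads' length; the fingertips stand 11 mm ahead of it and the grasp point (between the pads) lies 8 mm behind it; z points along the fingers, y is the line along which they close (so a half turn about z gives the same grasp; the last joint's range is limited). The gripper opens to 87 mm and grips with 3 to 60 N. Pads are 19 mm wide; open, the fingers measure 117 mm over their backs; the gripper's body (75 mm by 190 mm) begins 51 mm behind the grasp point.
Start: joints at [90.103, 22.042, 0.453, 0, -68.411, -14.817], TCP at [0.159, 0.604, 0.234] pointing down, gripper open.
Joint ranges: [-179.83, 179.83], [-69.29, 118.12], [-61.27, 80.66], [-181.25, 117.63], [-171.15, -9.14], [-177.46, 177.46]. Speed limits (degrees/s): [159.86, 159.86, 180, 180, 180, 180].

INTERFACE

Orientations are given as a 3x3 rotation matrix whose columns are the frame's x, y, z axes.
In Python, from station import r gives the robot as it stands.
- The arm moves only by the tool servo_tool, never from a script. Its argument "commands" is a list that holds one entry, the list of rows, each a list of 7 numbers: the closure, from 0 (fully open) to 1 (shut), then the shift along the tool's x, y, z in mm, then the turn, a rotation vector about the tool's x, y, z in rad. In form: [[[claw, x, y, z, ax, ay, az], ...]]. A call has exactly 5 rows; each row is the pose to reach, as a shift and turn from the pose commanded when the call began, along the tool's axes at that moment; what a row does not reach only later rows make up. A row lasts 1/10 s, in which the tool goes at most 50 mm and 8.59 degrees, less where a joint would pass 70% of its speed; a pose out of reach is approached as far as the arm can. A call with a gripper value outside its range is refused whole. The fingers move at their own pace and stop on an object; the grip force is fixed at half the most. Time passes only in rows, so rows that repeat a pose let the fingers close, or fill a call up. It gives the time, the measured TCP pose, the force, the opening and the grip force at its end, in the units of the state.
- r.sense(): the state, without advancing time (a new reading comes with each control period).
- r.capture(name): name is "scene" or "top"; returns a dict with "pixels" (420x560x3 uint8, red, green, blue), "camera_matrix" (3x3 intrinsics, pixels), "R" (3x3) and "t" (3): a world point X has camera coordinates R X + t. Camera axes: x right, y down, z forward; pixel columns grow to the right and rows downward; lengths in m; the calibration is good to about 2 mm. A picture is of the moment at which its call begins. There is no depth.
- r.finish_job(): hands the job in; it is judged then, once.
The state is a dict: "time_s": time; "joints": joint angles; "joint_velocities": joint speeds; "effort": joint torques, N m; "tcp_pos": TCP position; "ee_rot": TCP orientation; "wrist_force": force on the tool from outside, world axes, zero at the start; "moment": the same for the moment, N m; "gripper_width": opening from 0.0 (shut) to 1.0 (fully open); "gripper_force": force on a finger pad.
Only numpy, scipy, OpenCV 4.12 (cv2) and the standard library are available. Lean on these libraries where they do the work, as an engineer would, in place of code of your own. Each camera call takes 0.05 s, during which the arm holds its last target. There are 200 camera calls.

TASK

The new ball is to be shown off to visitors coming in at the front door. First lift the hinged lid of the clear case right back until it rests open on its stop, then swivel and tilt the little display spotlight so that its beam is centred on the ball, and leave both standing so. Leave the ball in its seat and do not disturb the gauge, the whistle or the bails.

Things in the scene. Friction and masses are not known exactly. Their poses are not given: they have to be found in the camera images.
- case: Clear acrylic cube case, 100 x 100 x 100 mm, 4 mm walls, fixed to the shelf, open on top under its hinged lid. Origin: centre of its underside. z is up; -x is the front (where the lid's lip sticks out, roughly facing the robot); the hinge runs along y on the far (+x) top rim, 50 mm behind the origin and 100 mm up.
- lid (a joint): Opening angle of the case's lid in rad: 0 = shut (flat), 1.8 = resting open on its stop, leaning back just past upright. The lid is a clear plate 100 x 100 x 5 mm; it falls shut if let go well before upright and falls onto its stop past about 1.6. It swings freely.
- lid_hinge (a point): Point on the hinge axis, at the middle of the case's far top rim; its y axis is the hinge axis.
- lid_lip (a point): Middle of the lid's lip, an aluminium tongue 36 mm wide (along the hinge direction; pinch it across this), 10 mm thick, reaching from 100 to 140 mm from the hinge axis. This point is 125 mm from the axis, at mid-thickness, 2.5 mm above hinge level when shut. Its axes turn with the lid: x from the lip to the hinge, y along the hinge.
- ball_center (a point): Centre of the red ball (72 mm diameter, 160 g, loose), which sits in a low black square seat inside the case, its centre about 43 mm above the shelf.
- seat (a point): Point fixed to the case where the ball's centre lies when it sits in its seat.
- lamp: Display spotlight's fixed foot (round, 110 mm diameter, 18 mm thick, with a 20 mm post). Origin: centre of its underside on the shelf; z up. The swivel axis (vertical) and the tilt axis (horizontal) cross on the post's line 220 mm above this origin.
- swivel (a joint): Swivel angle of the spotlight about the vertical, rad, positive turns left (counter-clockwise from above); range -2.2 to 1.2. At 0 the beam heads along the lamp's +x. Stiff (0.12 N m): stays where it is left.
- tilt (a joint): Tilt angle of the spotlight head, rad, from 0 (beam level) to 1.25; positive turns the beam downward below the horizon by that angle. Stiff (0.2 N m): stays where it is left.
- lens (a point): Centre of the white round front lens of the black spotlight head (cylinder 64 mm diameter, 80 mm long), 45 mm in front of the crossing of the two axes, in a yoke 100 mm wide. Its x axis is the middle of the beam, pointing out of the lamp; y is along the tilt axis; the beam's line passes through the crossing of the axes.
- handle (a point): Grip point on the flat grey handle plate behind the head: 100 mm wide (along the tilt axis), 8 mm thick, its mid-plane containing the tilt axis; it runs back at 25 degrees above the backward beam line, to 140 mm from the tilt axis. This point: mid-width, mid-thickness, 115 mm from that axis. Pinch the 8 mm thickness from the rear end, tool in line with the plate. Axes as the lens.
- gauge: Bystander: aluminium ball gauge, a flat ring 104 mm outside, 72 mm inside, 12 mm thick, lying on the shelf; origin under its centre.
- whistle: Bystander: blue plastic whistle, 60 mm long, 28 mm high, on the shelf; origin at its underside.
- bails: Bystander: three varnished wooden bails, each 108 mm, lying side by side on a dark wood block 85 x 80 mm, 30 mm high in all; origin under the block's centre.

How it is judged (in metres and radians):
On the way, in this order (a step that is already met when the one before it is completed fails the run):
1. the lid of the case is opened right back onto its stop (lid angle above 1.7 rad) (value of joint lid above 1.7 rad), for 0.2 s.
2. the spotlight is aimed at the ball: the middle line of its beam passes within 18 mm of the ball's centre, both sideways and in height across the beam (x of ball_center in the frame of lens above 0.05 m and y of ball_center in the frame of lens between -0.018 and 0.018 m and z of ball_center in the frame of lens between -0.018 and 0.018 m), for 0.2 s.
At the end, for the whole second after the job is handed in: The lid rests open on its stop (above 1.7 rad); the ball lies in front of the spotlight within 18 mm of the middle line of its beam, measured both sideways and across the beam in the tilting direction; lid, swivel and tilt are at rest (below 0.05 rad/s); the ball is still in its seat (within 12 mm) (all of step 2 and value of joint lid above 1.7 rad and velocity of joint swivel between -0.05 and 0.05 rad/s and velocity of joint tilt between -0.05 and 0.05 rad/s and velocity of joint lid between -0.05 and 0.05 rad/s and distance between ball_center and seat below 0.012 m); the robot touches nothing.
It fails at once if the gauge, the whistle or the bails are moved by more than 25 mm (distance of any of gauge, whistle, bails from where it was at the start of the episode above 0.025 m).
It fails at once if the ball leaves its seat (more than 20 mm from it) (distance between ball_center and seat above 0.02 m).
It also fails if it takes over 67 s, if anything falls off the work surface, if the arm or the gripper's body presses on something with over 40 N, if the wrist force passes 120 N, or if a joint passes its speed limit or range.

## Working session

There is one attempt and no reset: what is moved stays moved. The work goes in short steps, Python scripts to look and compute and a tool call to move; the robot and the scene stay as the last step left them, time stands still between calls to the robot, and variables do not carry over. Pictures are saved under pics/ and viewed, at most 10 in all, crops included, and the job is handed in when it is done.

Besides the shell and the picture viewer there is one more tool, called after "Request:" as name([rows], argument=value, ...), one row to a line, values as JSON. servo_tool: Moves the arm, as the interface text tells. Its arguments: {"type":"object","properties":{"commands":{"type":"array","items":{"type":"array","items":{"type":"array","items":{"type":"number"}}}}},"required":["commands"]}

```bash
mkdir -p pics; python3 - <<'E'
from station import r
import cv2,numpy as np
np.set_printoptions(precision=4,suppress=True)
for n in("scene","top"):
    c=r.capture(n); cv2.imwrite(f"pics/{n}0.png",cv2.cvtColor(c["pixels"],cv2.COLOR_RGB2BGR))
    np.savez(f"{n}0.npz",**c)
    print(n,c["camera_matrix"],c["R"],c["t"],"pos",-c["R"].T@c["t"])
s=r.sense();print(s)
E
```

```text
scene [[516.4942   0.     282.3878]
 [  0.     516.4942 203.5829]
 [  0.       0.       1.    ]] [[-0.3814  0.9242 -0.0209]
 [ 0.6441  0.2494 -0.7231]
 [-0.6631 -0.2892 -0.6904]] [ 0.2253 -0.1877  1.5936] pos [1.2636 0.2996 0.9692]
top [[424.0063   0.     283.3059]
 [  0.     424.0063 203.4808]
 [  0.       0.       1.    ]] [[-0.0892 -0.996  -0.0051]
 [-0.9729  0.0882 -0.2137]
 [ 0.2133 -0.0141 -0.9769]] [-0.0076  0.5735  1.0465] pos [ 0.3341 -0.0434  1.1448]
{'time_s': 0.1, 'joints': array([ 90.1037,  22.0878,   0.3895,  -0.024 , -68.4112, -14.817 ]), 'joint_velocities': array([ 0.0072, -0.0353,  0.2554,  0.0099, -0.0343,  0.0078]), 'effort': array([  0.0003, -39.1685,  18.7936,   4.232 ,   0.0135,  -0.0001]), 'tcp_pos': array([0.1586, 0.604 , 0.2326]), 'ee_rot': array([[ 0.9672, -0.2541, -0.0004],
       [-0.2541, -0.9672, -0.0019],
       [ 0.0001,  0.0019, -1.    ]]), 'wrist_force': array([ 0.4511, -0.1545,  0.0771]), 'moment': array([0.0189, 0.0204, 0.0055]), 'gripper_force': 0.0, 'gripper_width': 1.0021553936417849}
```

View pics/scene0.png

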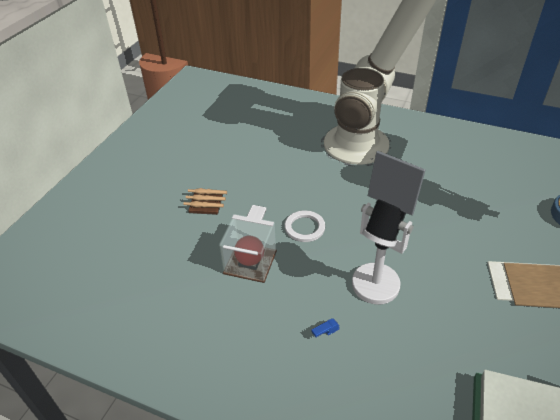

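View pics/top0.png

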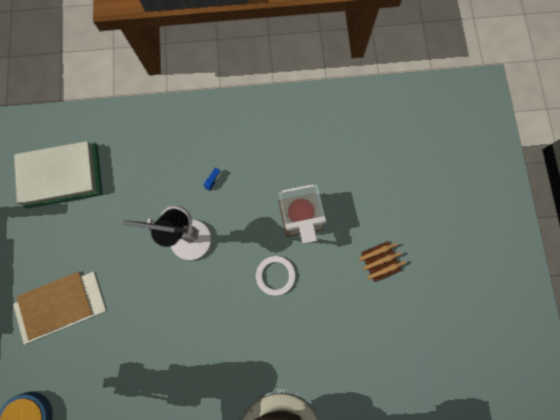

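Scene picture: case near (248,248) with lip at (257,214), ball (248,251), lamp foot (376,283), handle (397,183). Top: case (302,212), lip (308,232), lamp foot (190,240), handle edge-on at (152,226). I'll enlarge both.

```bash
python3 - <<'E'
import cv2
a=cv2.imread("pics/scene0.png")[145:305,210:430]; cv2.imwrite("pics/sc.png",cv2.resize(a,None,fx=3.6,fy=3.6,interpolation=cv2.INTER_CUBIC))
a=cv2.imread("pics/top0.png")[160:280,115:335]; cv2.imwrite("pics/tc.png",cv2.resize(a,None,fx=3.6,fy=3.6,interpolation=cv2.INTER_CUBIC))
E
```

```text
(no output)
```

View pics/sc.png

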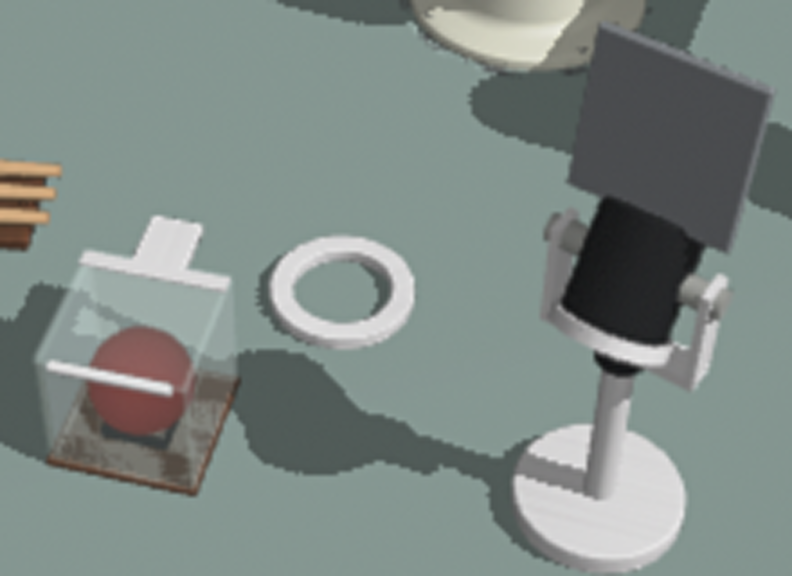

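View pics/tc.png

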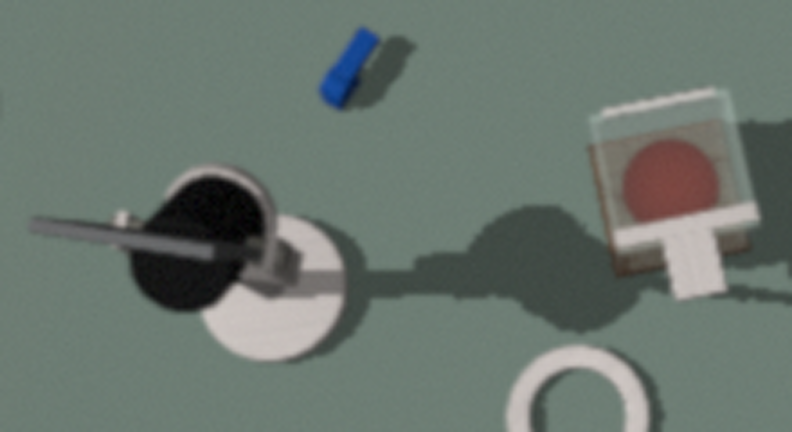

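Crops: lip tip corners, case base corners, ball, foot, tilt axis and handle plate corners are readable in both views; fitting the poses to them.

```bash
cat > fit.py <<'E'
import numpy as np
from scipy.optimize import least_squares
np.set_printoptions(precision=4,suppress=True)
C={n:np.load(f"{n}0.npz") for n in("scene","top")}
off={"scene":(210,145),"top":(115,160)}
def proj(n,X):
    c=C[n];p=c["camera_matrix"]@(c["R"]@X+c["t"]);return p[:2]/p[2]
def full(n,x,y): return np.array(off[n])+(np.array([x,y])+.5)/3.6-.5
def Rz(a): return np.array([[np.cos(a),-np.sin(a),0],[np.sin(a),np.cos(a),0],[0,0,1]])
def Ry(a): return np.array([[np.cos(a),0,np.sin(a)],[0,1,0],[-np.sin(a),0,np.cos(a)]])
case=[("scene",48,462,(.05,-.05,0)),("scene",195,493,(.05,.05,0)),("scene",240,378,(-.05,.05,0)),
("top",587,147,(.05,.05,0)),("top",617,275,(-.05,.05,0)),("top",748,250,(-.05,-.05,0)),
("scene",152,217,(-.09,-.018,.1075)),("scene",203,226,(-.09,.018,.1075)),("top",676,299,(-.09,.018,.1075)),("top",726,291,(-.09,-.018,.1075))]
def fc(p): return np.concatenate([proj(n,Rz(p[2])@np.array(l)+[p[0],p[1],0])-full(n,x,y) for n,x,y,l in case])
def ball(p): return np.concatenate([proj(n,p)-full(n,x,y) for n,x,y in(("scene",140,382),("top",671,186))])
a=np.radians(25);h=lambda d,y:(-d*np.cos(a),y,d*np.sin(a))
lamp=[("scene",599,490,None),("top",272,287,None),
("scene",640,257,(0,0,0)),("top",201,239,(0,0,0)),
("scene",607,24,h(.14,-.05)),("scene",772,92,h(.14,.05)),("top",30,225,h(.14,.05)),("scene",560,222,(0,-.055,0)),("scene",718,290,(0,.055,0))]
def fl(p,s=1):
    o=[]
    for n,x,y,l in lamp:
        X=np.array([p[0],p[1],.018]) if l is None else np.array([p[0],p[1],.22])+Rz(p[2])@Ry(p[3])@(np.array(l)*[s,s,1])
        o.append(proj(n,X)-full(n,x,y))
    return np.concatenate(o)
def pr(t,s): print(t,s.x,"rms",np.sqrt(np.mean(s.fun**2)),s.fun.round(1))
if __name__=="__main__":
    c=least_squares(fc,[.6,0,0],loss="soft_l1");pr("case",c)
    b=least_squares(ball,[.6,0,.04]);pr("ball",b)
    for s in(1,-1):
        for y0 in(0,1.57,3.14,-1.57):
            l=least_squares(fl,[.55,.2,y0,.8],kwargs=dict(s=1) if s==1 else dict(s=-1),loss="soft_l1");pr(f"lamp{s}",l)
E
python3 fit.py
```

```text
case [ 0.5494 -0.1023  0.1186] rms 0.6496896779089819 [ 0.7 -0.2 -0.2 -0.3 -0.8  0.5  0.6  0.2 -0.3 -0.2 -0.8 -0.8 -0.1 -1.5
 -0.  -1.4 -0.5  0.2 -0.1 -0.6]
ball [ 0.5499 -0.1039  0.0388] rms 0.14906453984722007 [-0.2 -0.  -0.2  0.1]
lamp1 [ 0.5052  0.1976 -0.2871  0.9846] rms 1.525709408412361 [-0.3 -1.6 -0.2 -0.2 -1.4  1.3 -0.6  1.2 -0.8 -2.4  0.7 -0.9 -1.2 -1.
 -2.2 -0.5  1.1  4.2]
lamp1 [ 0.5052  0.1976 -0.2871  0.9846] rms 1.5257161705910358 [-0.3 -1.6 -0.2 -0.2 -1.4  1.3 -0.6  1.2 -0.8 -2.4  0.7 -0.9 -1.2 -1.
 -2.2 -0.5  1.1  4.2]
lamp1 [0.5052 0.1976 5.9961 0.9846] rms 1.5257101045627628 [-0.3 -1.6 -0.2 -0.2 -1.4  1.3 -0.6  1.2 -0.8 -2.4  0.7 -0.9 -1.2 -1.
 -2.2 -0.5  1.1  4.2]
lamp1 [ 0.5052  0.1976 -0.2871  0.9846] rms 1.5257085151085488 [-0.3 -1.6 -0.2 -0.2 -1.4  1.3 -0.6  1.2 -0.8 -2.4  0.7 -0.9 -1.2 -1.
 -2.2 -0.5  1.1  4.2]
lamp-1 [ 0.5052  0.1976  2.8545 -0.9846] rms 1.5257074730626878 [-0.3 -1.6 -0.2 -0.2 -1.4  1.3 -0.6  1.2 -0.8 -2.4  0.7 -0.9 -1.2 -1.
 -2.2 -0.5  1.1  4.2]
lamp-1 [ 0.5052  0.1976  2.8545 -0.9846] rms 1.5257121422352486 [-0.3 -1.6 -0.2 -0.2 -1.4  1.3 -0.6  1.2 -0.8 -2.4  0.7 -0.9 -1.2 -1.
 -2.2 -0.5  1.1  4.2]
lamp-1 [ 0.5052  0.1976  2.8545 -0.9846] rms 1.525711307835757 [-0.3 -1.6 -0.2 -0.2 -1.4  1.3 -0.6  1.2 -0.8 -2.4  0.7 -0.9 -1.2 -1.
 -2.2 -0.5  1.1  4.2]
lamp-1 [ 0.5052  0.1976 -3.4287 -0.9846] rms 1.5257135655722862 [-0.3 -1.6 -0.2 -0.2 -1.4  1.3 -0.6  1.2 -0.8 -2.4  0.7 -0.9 -1.2 -1.
 -2.2 -0.5  1.1  4.2]
```

```bash
cat > plan.py <<'E'
import numpy as np,json,os
from scipy.spatial.transform import Rotation as Ro
from fit import Rz,Ry
CASE=np.array([.5494,-.1023,.1186])
LAMP=np.array([.5052,.1976])
DOWN=np.diag([-1.,1,-1])   # tool z down, y along +y
def load():
    if not os.path.exists("pose.json"):
        from station import r; s=r.sense(); return np.array([.159,.604,.234]),s["ee_rot"]
    d=json.load(open("pose.json"));return np.array(d["p"]),np.array(d["R"])
def plan(wps,dl=.045,da=.13,save=True):
    """wps: (pos,R,claw,[minrows]); prints rows per call, tracks commanded pose"""
    p,R=load();seq=[]
    a,A=p,R
    for w in wps:
        b,B,cl=w[:3];rv=Ro.from_matrix(A.T@B).as_rotvec()
        n=int(max(np.ceil(np.linalg.norm(b-a)/dl),np.ceil(np.linalg.norm(rv)/da),w[3] if len(w)>3 else 1))
        seq+=[(a+(b-a)*k/n,A@Ro.from_rotvec(rv*k/n).as_matrix(),cl) for k in range(1,n+1)]
        a,A=b,B
    while len(seq)%5: seq.append(seq[-1])
    for i in range(0,len(seq),5):
        rows=[]
        for q,Q,cl in seq[i:i+5]:
            d=np.round(1e3*R.T@(q-p),0);v=np.round(Ro.from_matrix(R.T@Q).as_rotvec(),2)
            rows.append([cl]+[int(x) for x in d]+[float(x)+0. for x in v])
        print(json.dumps([rows]).replace(".0,",",").replace(".0]","]"))
        p=p+R@(np.array(rows[-1][1:4])/1e3);R=R@Ro.from_rotvec(rows[-1][4:]).as_matrix()
    print("end",p.round(4),R.round(3).tolist())
    if save: json.dump(dict(p=p.tolist(),R=R.tolist()),open("pose.json","w"))
def lid(th,tilt,dz=0.,L=.127):
    """TCP pose holding the lip at lid angle th; tilt>0: tool points forward"""
    R=Rz(CASE[2])@Ry(-tilt)@DOWN
    l=np.array([.05-L*np.cos(th)+.0025*np.sin(th),0,.1+L*np.sin(th)+.0025*np.cos(th)])
    return np.r_[CASE[:2],0]+Rz(CASE[2])@l+R[:,2]*.008+[0,0,.001+dz],R
E
python3 - <<'E'
from plan import *
p0,R0=load(); g,G=lid(0,.5); print(g,G)
mid=R0@Ro.from_rotvec([0,0,1.3]).as_matrix()
plan([(np.array([.32,.25,.45]),mid,0),(g-G[:,2]*.12+[0,0,.05],G,0)])
plan([(g,G,0,5),(g,G,1,5)])
E
```

```text
[ 0.4767 -0.111   0.0965] [[-0.8714 -0.1183  0.4761]
 [-0.1038  0.993   0.0567]
 [-0.4794  0.     -0.8776]]
[[[0, 25, 30, -22, 0, 0, 0.13], [0, 49, 60, -43, 0, 0, 0.26], [0, 74, 91, -65, 0, 0, 0.39], [0, 98, 121, -86, 0, 0, 0.52], [0, 123, 151, -108, 0, 0, 0.65]]]
[[[0, 38, 9, -21, 0, 0, 0.13], [0, 76, 18, -43, 0, 0, 0.26], [0, 113, 28, -64, 0, 0, 0.39], [0, 151, 37, -86, 0, 0, 0.52], [0, 189, 46, -107, 0, 0, 0.65]]]
[[[0, 31, -8, 16, 0.03, -0.03, 0.12], [0, 61, -16, 33, 0.06, -0.07, 0.24], [0, 92, -24, 49, 0.09, -0.1, 0.36], [0, 123, -32, 66, 0.12, -0.14, 0.48], [0, 154, -40, 82, 0.15, -0.17, 0.6]]]
[[[0, 24, -22, 15, 0.03, -0.04, 0.12], [0, 48, -44, 29, 0.06, -0.07, 0.24], [0, 72, -67, 43, 0.09, -0.1, 0.36], [0, 96, -89, 57, 0.12, -0.14, 0.47], [0, 120, -112, 71, 0.15, -0.17, 0.59]]]
[[[0, 10, -31, 15, 0.03, -0.04, 0.12], [0, 21, -61, 30, 0.06, -0.07, 0.24], [0, 21, -61, 30, 0.06, -0.07, 0.24], [0, 21, -61, 30, 0.06, -0.07, 0.24], [0, 21, -61, 30, 0.06, -0.07, 0.24]]]
end [ 0.4191 -0.1177  0.2521] [[-0.871, -0.123, 0.475], [-0.107, 0.992, 0.06], [-0.479, 0.002, -0.878]]
[[[0, 5, 0, 33, 0, 0, 0], [0, 9, 0, 66, 0, 0, 0], [0, 14, 0, 99, 0, 0, 0], [0, 19, 0, 131, 0, 0, 0], [0, 24, -1, 164, 0, 0, 0]]]
[[[1, 0, 0, 0, 0, 0, 0], [1, 0, 0, 0, 0, 0, 0], [1, 0, 0, 0, 0, 0, 0], [1, 0, 0, 0, 0, 0, 0], [1, 0, 0, 0, 0, 0, 0]]]
end [ 0.4762 -0.1114  0.0966] [[-0.871, -0.123, 0.475], [-0.107, 0.992, 0.06], [-0.479, 0.002, -0.878]]
```

Request:
servo_tool([
  [[0,25,30,-22,0,0,0.13],[0,49,60,-43,0,0,0.26],[0,74,91,-65,0,0,0.39],[0,98,121,-86,0,0,0.52],[0,123,151,-108,0,0,0.65]],
])

```text
time_s: 0.6
tcp_pos: [0.2396, 0.4254, 0.3419]
ee_rot: [[0.612, -0.791, -0.0], [-0.791, -0.612, -0.001], [0.001, 0.001, -1.0]]
wrist_force: [0.1, 0.4, 1.0]
gripper_width: 1.0
gripper_force: 0.0
```

Request:
servo_tool([
  [[0,38,9,-21,0,0,0.13],[0,76,18,-43,0,0,0.26],[0,113,28,-64,0,0,0.39],[0,151,37,-86,0,0,0.52],[0,189,46,-107,0,0,0.65]],
])

```text
time_s: 1.1
tcp_pos: [0.3196, 0.2482, 0.4494]
ee_rot: [[0.009, -1.0, -0.0], [-1.0, -0.009, 0.0], [-0.0, 0.0, -1.0]]
wrist_force: [0.9, 1.2, -0.7]
gripper_width: 1.001
gripper_force: 0.0
```

Request:
servo_tool([
  [[0,31,-8,16,0.03,-0.03,0.12],[0,61,-16,33,0.06,-0.07,0.24],[0,92,-24,49,0.09,-0.1,0.36],[0,123,-32,66,0.12,-0.14,0.48],[0,154,-40,82,0.15,-0.17,0.6]],
])

```text
time_s: 1.6
tcp_pos: [0.3613, 0.095, 0.3657]
ee_rot: [[-0.54, -0.82, 0.189], [-0.817, 0.565, 0.119], [-0.204, -0.091, -0.975]]
wrist_force: [0.0, 0.2, 0.0]
gripper_width: 0.999
gripper_force: 0.0
```

Request:
servo_tool([
  [[0,24,-22,15,0.03,-0.04,0.12],[0,48,-44,29,0.06,-0.07,0.24],[0,72,-67,43,0.09,-0.1,0.36],[0,96,-89,57,0.12,-0.14,0.47],[0,120,-112,71,0.15,-0.17,0.59]],
])

```text
time_s: 2.1
tcp_pos: [0.4023, -0.0577, 0.2825]
ee_rot: [[-0.845, -0.352, 0.403], [-0.339, 0.935, 0.104], [-0.413, -0.049, -0.91]]
wrist_force: [-0.0, 1.1, -0.2]
gripper_width: 0.996
gripper_force: 0.0
```

Request:
servo_tool([
  [[0,10,-31,15,0.03,-0.04,0.12],[0,21,-61,30,0.06,-0.07,0.24],[0,21,-61,30,0.06,-0.07,0.24],[0,21,-61,30,0.06,-0.07,0.24],[0,21,-61,30,0.06,-0.07,0.24]],
])

```text
time_s: 2.6
tcp_pos: [0.4194, -0.1167, 0.2511]
ee_rot: [[-0.87, -0.124, 0.476], [-0.108, 0.992, 0.062], [-0.48, 0.003, -0.877]]
wrist_force: [0.3, 1.4, 0.0]
gripper_width: 0.998
gripper_force: 0.0
```

Tracks well. Descend and grip the lip.

Request:
servo_tool([
  [[0,5,0,33,0,0,0],[0,9,0,66,0,0,0],[0,14,0,99,0,0,0],[0,19,0,131,0,0,0],[0,24,-1,164,0,0,0]],
])

```text
time_s: 3.1
tcp_pos: [0.4762, -0.1117, 0.0954]
ee_rot: [[-0.872, -0.133, 0.472], [-0.112, 0.991, 0.072], [-0.477, 0.01, -0.879]]
wrist_force: [4.2, -1.4, 0.8]
gripper_width: 1.003
gripper_force: 0.0
```

Request:
servo_tool([
  [[1,0,0,0,0,0,0],[1,0,0,0,0,0,0],[1,0,0,0,0,0,0],[1,0,0,0,0,0,0],[1,0,0,0,0,0,0]],
])

```text
time_s: 3.6
tcp_pos: [0.4766, -0.1134, 0.0979]
ee_rot: [[-0.87, -0.127, 0.476], [-0.107, 0.992, 0.07], [-0.481, 0.01, -0.877]]
wrist_force: [-0.7, 0.5, 1.0]
gripper_width: 0.633
gripper_force: 0.0
```

```bash
python3 - <<'E'
from plan import *
W=[]
for k in range(1,21):
    th=1.76*k/20; g,G=lid(th,.5-.5*k/20); W.append((g,G,1))
plan(W,save=True)
from station import r
import cv2
c=r.capture("scene");a=c["pixels"][100:300,150:420,::-1]
cv2.imwrite("pics/g1.png",cv2.resize(a,None,fx=2.9,fy=2.9,interpolation=cv2.INTER_CUBIC))
E
```

```text
[[[1, -6, 0, -9, 0, 0.02, 0], [1, -13, 0, -18, 0, 0.05, 0], [1, -20, 0, -26, 0, 0.07, 0], [1, -28, 0, -34, 0, 0.1, 0], [1, -37, 0, -41, 0, 0.12, 0]]]
[[[1, -8, 0, -7, 0, 0.03, 0], [1, -17, 0, -13, 0, 0.05, 0], [1, -27, 0, -19, 0, 0.08, 0], [1, -37, 0, -23, 0, 0.1, 0], [1, -47, 0, -27, 0, 0.13, 0]]]
[[[1, -10, 0, -4, 0, 0.02, 0], [1, -21, 0, -7, 0, 0.05, 0], [1, -32, 0, -9, 0, 0.07, 0], [1, -43, 0, -11, 0, 0.1, 0], [1, -54, 0, -11, 0, 0.12, 0]]]
[[[1, -10, 0, -1, 0, 0.03, 0], [1, -21, 0, 0, 0, 0.05, 0], [1, -32, 0, 1, 0, 0.08, 0], [1, -43, 0, 3, 0, 0.1, 0], [1, -54, 0, 6, 0, 0.13, 0]]]
end [ 0.6256 -0.0931  0.2178] [[-0.992, -0.123, -0.001], [-0.123, 0.992, 0.002], [0.001, 0.002, -1.0]]
```

View pics/g1.png

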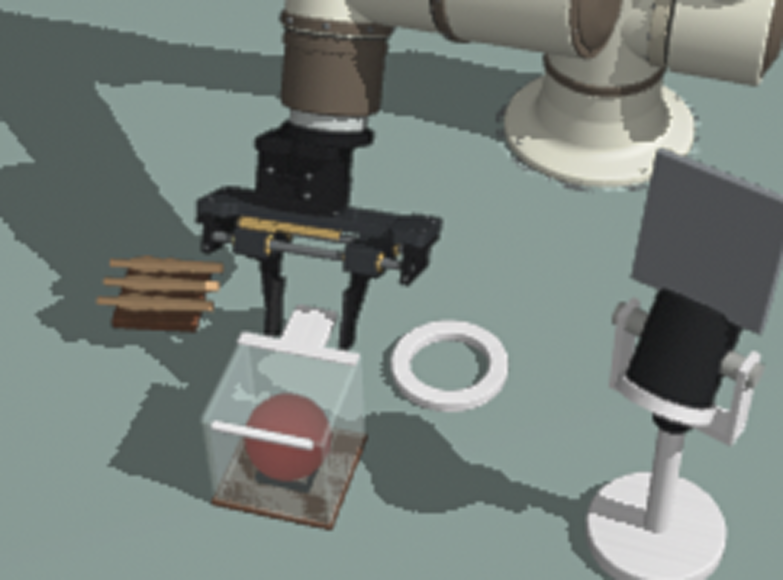

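Fingers straddle the lip (lip at crop (305,330), fingers at (275,320) and (350,320)) and are still closing.

Request:
servo_tool([
  [[1,0,0,0,0,0,0],[1,0,0,0,0,0,0],[1,0,0,0,0,0,0],[1,0,0,0,0,0,0],[1,0,0,0,0,0,0]],
])

```text
time_s: 4.15
tcp_pos: [0.4764, -0.1127, 0.0967]
ee_rot: [[-0.872, -0.127, 0.473], [-0.105, 0.992, 0.071], [-0.478, 0.012, -0.878]]
wrist_force: [-3.5, 8.0, 6.4]
gripper_width: 0.408
gripper_force: 30.0
```

Request:
servo_tool([
  [[1,-6,0,-9,0,0.02,0],[1,-13,0,-18,0,0.05,0],[1,-20,0,-26,0,0.07,0],[1,-28,0,-34,0,0.1,0],[1,-37,0,-41,0,0.12,0]],
])

```text
time_s: 4.65
tcp_pos: [0.4881, -0.1114, 0.1491]
ee_rot: [[-0.924, -0.126, 0.361], [-0.113, 0.992, 0.058], [-0.365, 0.013, -0.931]]
wrist_force: [1.4, 8.2, -4.9]
gripper_width: 0.416
gripper_force: 30.0
```

Request:
servo_tool([
  [[1,-8,0,-7,0,0.03,0],[1,-17,0,-13,0,0.05,0],[1,-27,0,-19,0,0.08,0],[1,-37,0,-23,0,0.1,0],[1,-47,0,-27,0,0.13,0]],
])

```text
time_s: 5.15
tcp_pos: [0.5201, -0.1076, 0.1906]
ee_rot: [[-0.964, -0.125, 0.235], [-0.118, 0.992, 0.043], [-0.238, 0.014, -0.971]]
wrist_force: [-0.6, 6.0, -4.0]
gripper_width: 0.409
gripper_force: 30.0
```

Request:
servo_tool([
  [[1,-10,0,-4,0,0.02,0],[1,-21,0,-7,0,0.05,0],[1,-32,0,-9,0,0.07,0],[1,-43,0,-11,0,0.1,0],[1,-54,0,-11,0,0.12,0]],
])

```text
time_s: 5.65
tcp_pos: [0.5706, -0.1017, 0.2152]
ee_rot: [[-0.985, -0.126, 0.12], [-0.124, 0.992, 0.028], [-0.122, 0.013, -0.992]]
wrist_force: [-1.7, 3.6, -0.5]
gripper_width: 0.411
gripper_force: 30.0
```

Request:
servo_tool([
  [[1,-10,0,-1,0,0.03,0],[1,-21,0,0,0,0.05,0],[1,-32,0,1,0,0.08,0],[1,-43,0,3,0,0.1,0],[1,-54,0,6,0,0.13,0]],
])

```text
time_s: 6.15
tcp_pos: [0.6239, -0.0955, 0.2155]
ee_rot: [[-0.992, -0.126, -0.011], [-0.126, 0.992, 0.011], [0.01, 0.012, -1.0]]
wrist_force: [-2.9, 0.8, -3.0]
gripper_width: 0.41
gripper_force: 30.0
```

```bash
python3 - <<'E'
from station import r
import cv2
c=r.capture("scene");a=c["pixels"][80:300,150:420,::-1]
cv2.imwrite("pics/g2.png",cv2.resize(a,None,fx=2.7,fy=2.7,interpolation=cv2.INTER_CUBIC))
E
```

```text
(no output)
```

View pics/g2.png

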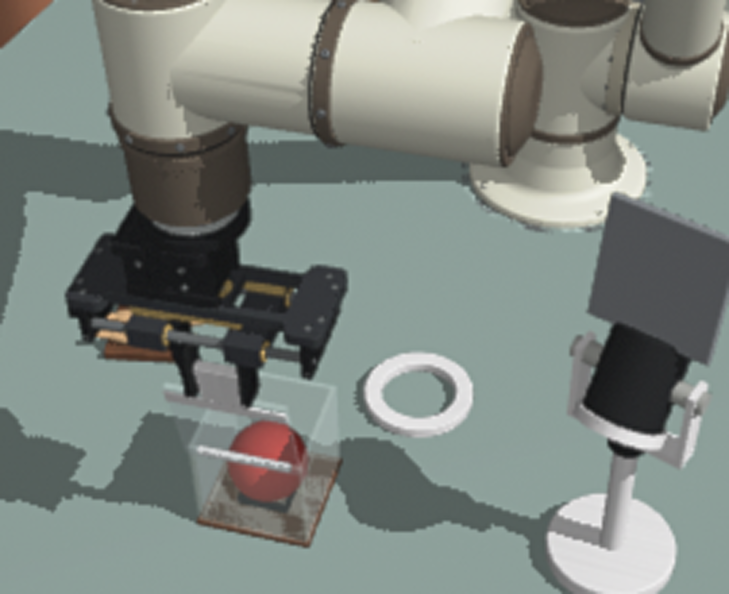

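Lid is up near its stop, lip still gripped at crop (218,378). Release, lift away, and refit the lamp without the doubtful axis-end points.

Request:
servo_tool([
  [[0,0,0,0,0,0,0],[0,0,0,0,0,0,0],[0,0,0,0,0,0,0],[0,0,0,0,0,0,0],[0,0,0,0,0,0,0]],
])

```text
time_s: 6.7
tcp_pos: [0.6259, -0.096, 0.218]
ee_rot: [[-0.992, -0.126, -0.002], [-0.126, 0.992, 0.01], [0.0, 0.011, -1.0]]
wrist_force: [0.1, -0.7, -0.0]
gripper_width: 0.778
gripper_force: 0.0
```

Request:
servo_tool([
  [[0,0,0,-10,0,0,0],[0,0,0,-40,0,0,0],[0,0,0,-80,0,0,0],[0,0,0,-120,0,0,0],[0,0,0,-160,0,0,0]],
])

```text
time_s: 7.2
tcp_pos: [0.6262, -0.0976, 0.3802]
ee_rot: [[-0.992, -0.127, -0.001], [-0.127, 0.992, 0.01], [0.0, 0.01, -1.0]]
wrist_force: [0.3, 0.1, 0.3]
gripper_width: 0.998
gripper_force: 0.0
```

```bash
cat >> plan.py <<'E'
a25=np.radians(25)
def grip(psi,t,d=.115,lamp=LAMP,dz=.001):
    H=Rz(psi)@Ry(t);u=H@[-np.cos(a25),0,np.sin(a25)];n=H@[np.sin(a25),0,np.cos(a25)]
    R=np.c_[np.cross(n,u),-n,-u]
    return np.r_[lamp,.22]+u*(d-.008)+[0,0,dz],R
E
python3 - <<'E'
import fit;from fit import *
h=fit.h;base=fit.lamp[:7]
def f(p):
    fit.lamp=base+[("scene",732,250,h(p[4],.05)),("scene",570,182,h(p[4],-.05))]
    return fl(p)
l=least_squares(f,[.505,.198,-.29,.98,.04],loss="soft_l1");pr("lamp",l)
import plan;from plan import *
p,R=load();p=p+R@[0,0,-.16];json.dump(dict(p=p.tolist(),R=R.tolist()),open("pose.json","w"))
g,G=grip(l.x[2],l.x[3],lamp=l.x[:2]);print(g,G)
plan([(g-G[:,2]*.1,G,0)])
plan([(g,G,0,5)])
from station import r
import cv2
c=r.capture("top");c2=r.capture("scene")
A=cv2.resize(c["pixels"][140:280,100:340,::-1],None,fx=2.5,fy=2.5);B=cv2.resize(c2["pixels"][100:300,190:430,::-1],None,fx=2.5,fy=2.5)
im=np.vstack([A[:150*2],B[:300*2]]);cv2.imwrite("pics/g3.png",cv2.resize(np.hstack([cv2.copyMakeBorder(A,0,150,0,0,0),B]),None,fx=.65,fy=.65))
E
```

```text
lamp [ 0.5064  0.1987 -0.2354  0.9927  0.0345] rms 1.01673873086003 [ 0.  -1.1 -0.6 -0.5 -1.   1.8 -1.1  0.7 -1.9 -1.3  1.  -1.1 -1.4 -0.7
 -0.3  0.3 -0.5 -0.6]
[0.4917 0.2022 0.3269] [[-0.2332 -0.9627  0.1374]
 [-0.9724  0.2308 -0.0329]
 [-0.     -0.1413 -0.99  ]]
[[[0, 11, 31, -5, 0.01, -0.01, -0.12], [0, 22, 63, -10, 0.03, -0.02, -0.24], [0, 33, 94, -14, 0.04, -0.03, -0.36], [0, 44, 126, -19, 0.05, -0.03, -0.48], [0, 55, 157, -24, 0.06, -0.04, -0.61]]]
[[[0, -9, 32, -7, 0.02, -0.01, -0.12], [0, -19, 64, -13, 0.03, -0.02, -0.24], [0, -28, 96, -20, 0.04, -0.03, -0.36], [0, -37, 127, -27, 0.05, -0.03, -0.48], [0, -46, 159, -34, 0.07, -0.04, -0.6]]]
end [0.4779 0.2056 0.4264] [[-0.234, -0.962, 0.138], [-0.972, 0.231, -0.037], [0.004, -0.143, -0.99]]
[[[0, 0, 0, 20, 0, 0, 0], [0, 0, 0, 40, 0, 0, 0], [0, 0, 0, 60, 0, 0, 0], [0, 0, 0, 80, 0, 0, 0], [0, 0, 0, 100, 0, 0, 0]]]
end [0.4918 0.2019 0.3274] [[-0.234, -0.962, 0.138], [-0.972, 0.231, -0.037], [0.004, -0.143, -0.99]]
```

View pics/g3.png

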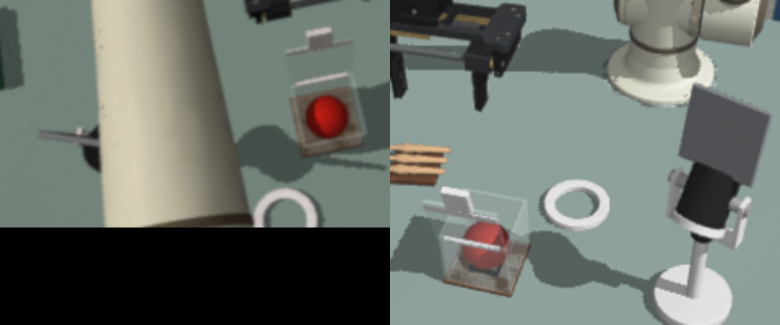

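Lid stands open (top crop (318,45); lip clear), ball in its seat. Go to the lamp handle.

Request:
servo_tool([
  [[0,11,31,-5,0.01,-0.01,-0.12],[0,22,63,-10,0.03,-0.02,-0.24],[0,33,94,-14,0.04,-0.03,-0.36],[0,44,126,-19,0.05,-0.03,-0.48],[0,55,157,-24,0.06,-0.04,-0.61]],
])

```text
time_s: 7.8
tcp_pos: [0.5513, 0.0521, 0.4037]
ee_rot: [[-0.736, -0.674, 0.059], [-0.676, 0.736, -0.027], [-0.025, -0.059, -0.998]]
wrist_force: [0.7, 0.4, 0.4]
gripper_width: 1.003
gripper_force: 0.0
```

Request:
servo_tool([
  [[0,-9,32,-7,0.02,-0.01,-0.12],[0,-19,64,-13,0.03,-0.02,-0.24],[0,-28,96,-20,0.04,-0.03,-0.36],[0,-37,127,-27,0.05,-0.03,-0.48],[0,-46,159,-34,0.07,-0.04,-0.6]],
])

```text
time_s: 8.3
tcp_pos: [0.4769, 0.2014, 0.4297]
ee_rot: [[-0.226, -0.964, 0.138], [-0.974, 0.224, -0.027], [-0.005, -0.141, -0.99]]
wrist_force: [0.2, 0.1, -1.2]
gripper_width: 1.001
gripper_force: 0.0
```

Request:
servo_tool([
  [[0,0,0,20,0,0,0],[0,0,0,40,0,0,0],[0,0,0,60,0,0,0],[0,0,0,80,0,0,0],[0,0,0,100,0,0,0]],
])

```text
time_s: 8.8
tcp_pos: [0.4912, 0.1976, 0.3297]
ee_rot: [[-0.23, -0.963, 0.137], [-0.973, 0.228, -0.027], [-0.005, -0.14, -0.99]]
wrist_force: [0.6, 0.4, -0.1]
gripper_width: 1.001
gripper_force: 0.0
```

Request:
servo_tool([
  [[1,0,0,0,0,0,0],[1,0,0,0,0,0,0],[1,0,0,0,0,0,0],[1,0,0,0,0,0,0],[1,0,0,0,0,0,0]],
])

```text
time_s: 9.3
tcp_pos: [0.4914, 0.1979, 0.3307]
ee_rot: [[-0.23, -0.963, 0.138], [-0.973, 0.228, -0.027], [-0.006, -0.14, -0.99]]
wrist_force: [-0.2, 0.4, -0.1]
gripper_width: 0.631
gripper_force: 0.0
```

Request:
servo_tool([
  [[1,0,0,0,0,0,0],[1,0,0,0,0,0,0],[1,0,0,0,0,0,0],[1,0,0,0,0,0,0],[1,0,0,0,0,0,0]],
])

```text
time_s: 9.8
tcp_pos: [0.4913, 0.1978, 0.3298]
ee_rot: [[-0.23, -0.964, 0.137], [-0.973, 0.228, -0.028], [-0.004, -0.139, -0.99]]
wrist_force: [-0.2, -0.1, 0.6]
gripper_width: 0.172
gripper_force: 0.0
```

Request:
servo_tool([
  [[1,0,0,0,0,0,0],[1,0,0,0,0,0,0],[1,0,0,0,0,0,0],[1,0,0,0,0,0,0],[1,0,0,0,0,0,0]],
])

```text
time_s: 10.3
tcp_pos: [0.4908, 0.1977, 0.3297]
ee_rot: [[-0.23, -0.964, 0.135], [-0.973, 0.229, -0.028], [-0.004, -0.138, -0.99]]
wrist_force: [-3.8, 1.6, 1.4]
gripper_width: 0.092
gripper_force: 30.0
```

```bash
python3 - <<'E'
from plan import *
from station import r
s=r.sense();p,R=s["tcp_pos"],s["ee_rot"]
R=Ro.from_matrix(R).as_matrix()
json.dump(dict(p=p.tolist(),R=R.tolist()),open("pose.json","w"))
n=-R[:,1];psi0=np.arctan2(n[1],n[0]);t0=np.pi/2-np.arcsin(n[2])-a25
t0=np.arcsin(-R[2,2])-a25
X=np.array([.5064,.1987,.22]);B=np.array([.5497,-.103,.041]);d=B-X
psi1=np.arctan2(d[1],d[0]);t1=np.arctan2(-d[2],np.hypot(d[0],d[1]));print(psi0,t0,psi1,t1)
H0=Rz(psi0)@Ry(t0);o=H0.T@(p-X);Q=H0.T@R;print(o)
json.dump(dict(o=o.tolist(),Q=Q.tolist(),psi1=psi1,t1=t1),open("aim.json","w"))
W=[]
N=25
for k in range(1,N+1):
    f=k/N;H=Rz(psi0+(psi1-psi0)*f)@Ry(t0+(t1-t0)*min(1,1.6*f));W.append((X+H@o,H@Q,1))
plan(W)
E
```

```text
-0.23281207341261506 0.9957588868015184 -1.4282496805968754 0.5310192340402375
[-0.1002 -0.0045  0.0471]
[[[1, -1, 3, 0, 0.03, 0.01, 0.05], [1, -2, 7, 0, 0.06, 0.02, 0.09], [1, -4, 10, 0, 0.09, 0.03, 0.14], [1, -5, 13, 1, 0.12, 0.04, 0.19], [1, -7, 17, 1, 0.15, 0.05, 0.23]]]
[[[1, -2, 3, 0, 0.03, 0.02, 0.05], [1, -4, 7, 0, 0.06, 0.03, 0.09], [1, -6, 10, 1, 0.09, 0.05, 0.14], [1, -9, 13, 1, 0.12, 0.07, 0.18], [1, -12, 16, 1, 0.15, 0.09, 0.23]]]
[[[1, -2, 3, 0, 0.03, 0.02, 0.04], [1, -5, 7, 1, 0.06, 0.04, 0.08], [1, -8, 10, 1, 0.09, 0.06, 0.12], [1, -11, 13, 1, 0.12, 0.09, 0.16], [1, -14, 16, 2, 0.15, 0.11, 0.2]]]
[[[1, -3, 2, 0, 0.02, 0.03, 0.04], [1, -6, 2, 0, 0.02, 0.06, 0.08], [1, -9, 2, 0, 0.02, 0.08, 0.12], [1, -12, 2, 0, 0.02, 0.11, 0.16], [1, -15, 1, 0, 0.02, 0.14, 0.2]]]
[[[1, -3, 0, 0, 0, 0.03, 0.04], [1, -6, 0, 0, 0, 0.05, 0.08], [1, -9, 0, 0, 0, 0.08, 0.12], [1, -12, 0, 1, 0, 0.11, 0.16], [1, -15, 0, 1, 0, 0.13, 0.2]]]
end [0.4927 0.26   0.3111] [[-0.989, -0.115, 0.09], [-0.146, 0.813, -0.563], [-0.008, -0.57, -0.821]]
```

Request:
servo_tool([
  [[1,-1,3,0,0.03,0.01,0.05],[1,-2,7,0,0.06,0.02,0.09],[1,-4,10,0,0.09,0.03,0.14],[1,-5,13,1,0.12,0.04,0.19],[1,-7,17,1,0.15,0.05,0.23]],
])

```text
time_s: 10.8
tcp_pos: [0.4764, 0.2087, 0.3262]
ee_rot: [[-0.451, -0.854, 0.258], [-0.892, 0.434, -0.125], [-0.005, -0.286, -0.958]]
wrist_force: [0.3, 0.4, -2.8]
gripper_width: 0.093
gripper_force: 30.0
```

Request:
servo_tool([
  [[1,-2,3,0,0.03,0.02,0.05],[1,-4,7,0,0.06,0.03,0.09],[1,-6,10,1,0.09,0.05,0.14],[1,-9,13,1,0.12,0.07,0.18],[1,-12,16,1,0.15,0.09,0.23]],
])

```text
time_s: 11.3
tcp_pos: [0.4685, 0.2258, 0.3203]
ee_rot: [[-0.656, -0.682, 0.323], [-0.755, 0.594, -0.278], [-0.002, -0.426, -0.905]]
wrist_force: [2.3, -2.3, -5.2]
gripper_width: 0.092
gripper_force: 30.0
```

Request:
servo_tool([
  [[1,-2,3,0,0.03,0.02,0.04],[1,-5,7,1,0.06,0.04,0.08],[1,-8,10,1,0.09,0.06,0.12],[1,-11,13,1,0.12,0.09,0.16],[1,-14,16,2,0.15,0.11,0.2]],
])

```text
time_s: 11.8
tcp_pos: [0.4677, 0.2453, 0.3121]
ee_rot: [[-0.81, -0.485, 0.33], [-0.587, 0.674, -0.449], [-0.005, -0.557, -0.83]]
wrist_force: [-2.2, -1.4, 0.2]
gripper_width: 0.087
gripper_force: 30.0
```

Request:
servo_tool([
  [[1,-3,2,0,0.02,0.03,0.04],[1,-6,2,0,0.02,0.06,0.08],[1,-9,2,0,0.02,0.08,0.12],[1,-12,2,0,0.02,0.11,0.16],[1,-15,1,0,0.02,0.14,0.2]],
])

```text
time_s: 12.3
tcp_pos: [0.4797, 0.2547, 0.3109]
ee_rot: [[-0.928, -0.306, 0.215], [-0.373, 0.761, -0.53], [-0.002, -0.572, -0.821]]
wrist_force: [1.9, -2.4, -4.3]
gripper_width: 0.092
gripper_force: 30.0
```

Request:
servo_tool([
  [[1,-3,0,0,0,0.03,0.04],[1,-6,0,0,0,0.05,0.08],[1,-9,0,0,0,0.08,0.12],[1,-12,0,1,0,0.11,0.16],[1,-15,0,1,0,0.13,0.2]],
])

```text
time_s: 12.8
tcp_pos: [0.4938, 0.2593, 0.3108]
ee_rot: [[-0.99, -0.112, 0.089], [-0.142, 0.813, -0.565], [-0.009, -0.572, -0.82]]
wrist_force: [3.5, -5.7, -3.7]
gripper_width: 0.091
gripper_force: 30.1
```

Request:
servo_tool([
  [[1,0,0,0,0,0,0],[1,0,0,0,0,0,0],[1,0,0,0,0,0,0],[1,0,0,0,0,0,0],[1,0,0,0,0,0,0]],
])

```text
time_s: 13.3
tcp_pos: [0.4935, 0.2593, 0.3108]
ee_rot: [[-0.989, -0.114, 0.091], [-0.146, 0.813, -0.564], [-0.01, -0.571, -0.821]]
wrist_force: [4.8, -5.9, -3.4]
gripper_width: 0.09
gripper_force: 30.1
```

```bash
python3 - <<'E'
from plan import *
from station import r
import cv2
s=r.sense();R=s["ee_rot"];A=json.load(open("aim.json"))
H=R@np.array(A["Q"]).T
print("psi,t from tool",np.arctan2(H[1,0],H[0,0]),np.arcsin(-H[2,0]),A["psi1"],A["t1"],s["tcp_pos"],s["joints"])
c=r.capture("scene");np.savez("scene1.npz",**c);c2=r.capture("top");np.savez("top1.npz",**c2)
a=c["pixels"][100:310,200:440,::-1];b=c2["pixels"][150:290,110:350,::-1]
a=cv2.resize(a,None,fx=1.65,fy=1.65,interpolation=cv2.INTER_CUBIC);b=cv2.resize(b,None,fx=1.65,fy=1.65,interpolation=cv2.INTER_CUBIC)
b=cv2.copyMakeBorder(b,0,a.shape[0]-b.shape[0],0,0,0);cv2.imwrite("pics/g4.png",np.hstack([a,b]))
E
```

```text
psi,t from tool -1.4231079134785827 0.5263722758775534 -1.4282496805968754 0.5310192340402375 [0.4935 0.2593 0.3108] [  55.8426   21.7105   -4.7836   23.0841  -90.3304 -143.0591]
```

View pics/g4.png

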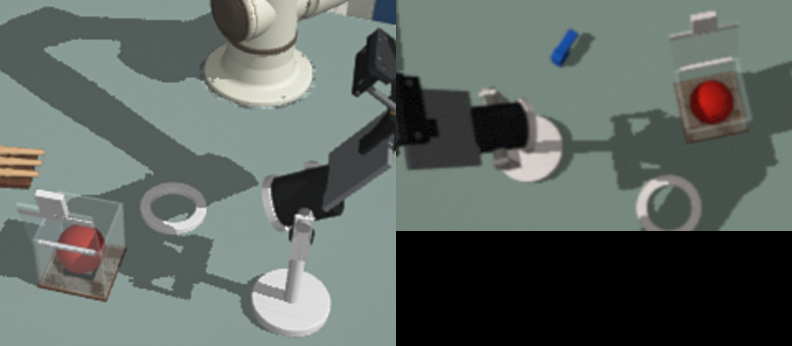

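The head now points at the ball (lens at left crop (268,203), ball (80,250)), consistent with the tool's aim within 6 mrad. Release and back off.

Request:
servo_tool([
  [[0,0,0,0,0,0,0],[0,0,0,0,0,0,0],[0,0,0,0,0,0,0],[0,0,0,0,0,0,0],[0,0,0,0,0,0,0]],
])

```text
time_s: 13.9
tcp_pos: [0.4932, 0.2604, 0.3114]
ee_rot: [[-0.989, -0.114, 0.092], [-0.146, 0.814, -0.563], [-0.01, -0.57, -0.822]]
wrist_force: [0.7, 0.3, 0.5]
gripper_width: 0.456
gripper_force: 0.0
```

Request:
servo_tool([
  [[0,0,0,0,0,0,0],[0,0,0,-10,0,0,0],[0,0,0,-30,0,0,0],[0,0,0,-60,0,0,0],[0,0,0,-100,0,0,0]],
])

```text
time_s: 14.4
tcp_pos: [0.4838, 0.3164, 0.3941]
ee_rot: [[-0.989, -0.114, 0.089], [-0.145, 0.813, -0.565], [-0.008, -0.571, -0.821]]
wrist_force: [0.4, 1.6, 0.8]
gripper_width: 0.915
gripper_force: 0.0
```

Request:
servo_tool([
  [[0,0,0,-40,0,0,0],[0,0,0,-80,0,0,0],[0,0,0,-100,0,0,0],[0,0,0,-100,0,0,0],[0,0,0,-100,0,0,0]],
])

```text
time_s: 14.9
tcp_pos: [0.4749, 0.3729, 0.4748]
ee_rot: [[-0.989, -0.115, 0.09], [-0.146, 0.813, -0.563], [-0.009, -0.57, -0.821]]
wrist_force: [0.5, -0.2, -0.5]
gripper_width: 1.002
gripper_force: 0.0
```

```bash
python3 - <<'E'
from station import r
import cv2,numpy as np
c=r.capture("scene");np.savez("scene2.npz",**c);c2=r.capture("top");np.savez("top2.npz",**c2)
for n,a in(("s",c["pixels"][170:310,290:440,::-1]),("t",c2["pixels"][180:270,100:230,::-1])):
    cv2.imwrite(f"pics/h{n}.png",cv2.resize(a,None,fx=4,fy=4,interpolation=cv2.INTER_CUBIC))
E
```

```text
(no output)
```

View pics/hs.png

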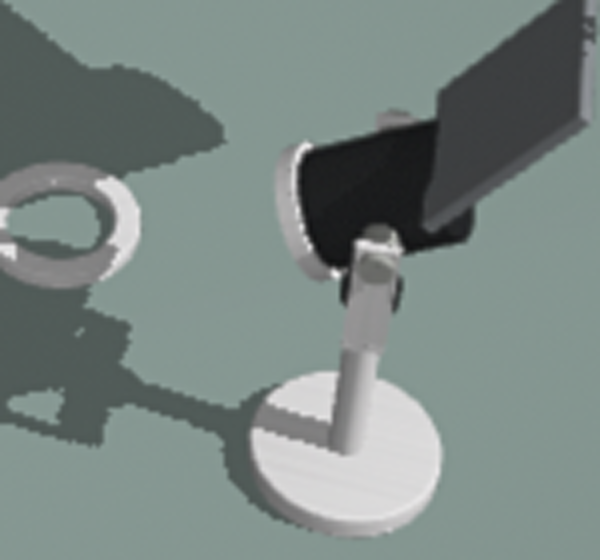

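View pics/ht.png

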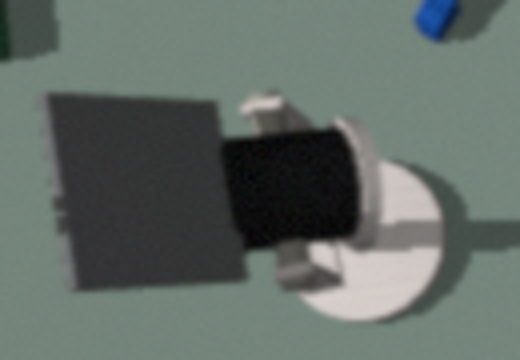

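Scene: plate corners near (437,95), (427,226), far (585,123); top: plate corners (217,101), (246,280), (48,93), (73,290), foot centres (346,444)/(361,240). Fitting the aim from these.

```bash
python3 - <<'E'
import numpy as np
from fit import *
from plan import a25
O={"scene":(290,170),"top":(100,180)}
def h(d,y,m): return np.array([-d*np.cos(a25)+m*np.sin(a25),y,d*np.sin(a25)+m*np.cos(a25)])
def pts(d0): return [("scene",346,444,None),("top",361,240,None),
("scene",437,95,h(d0,-.05,.004)),("scene",427,226,h(d0,.05,.004)),("scene",585,123,h(.14,.05,.004)),
("top",217,101,h(d0,.05,.004)),("top",246,280,h(d0,-.05,.004)),("top",48,93,h(.14,.05,.004)),("top",73,290,h(.14,-.05,.004))]
def f(p):
    o=[]
    for n,x,y,l in pts(p[4]):
        X=np.array([p[0],p[1],.018]) if l is None else np.array([p[0],p[1],.22])+Rz(p[2])@Ry(p[3])@l
        o.append(proj(n,X)-(np.array(O[n])+(np.array([x,y])+.5)/4-.5))
    return np.concatenate(o)
s=least_squares(f,[.506,.1987,-1.43,.53,.035],loss="soft_l1");pr("lamp",s)
for X in (np.r_[s.x[:2],.22],np.array([.5064,.1987,.22])):
    H=Rz(s.x[2])@Ry(s.x[3])
    for B in([.5499,-.1039,.0388],[.5494,-.1023,.043]): print(H.T@(np.array(B)-X))
E
```

```text
lamp [ 0.506   0.1983 -1.4218  0.5037  0.0353] rms 1.0161922252025046 [-0.2 -1.1 -0.2 -0.7  0.2 -1.9 -1.5 -0.3  0.2 -2.  -0.3 -0.6  0.6 -0.4
 -2.3 -0.5 -0.7 -0. ]
[ 0.3549 -0.0014 -0.0113]
[ 0.3514 -0.0017 -0.0084]
[ 0.3552 -0.0019 -0.0112]
[ 0.3517 -0.0021 -0.0083]
```

```bash
python3 - <<'E'
import numpy as np
from fit import *
from plan import a25
O={"scene":(290,170),"top":(100,180)}
def h(d,y,m): return np.array([-d*np.cos(a25)+m*np.sin(a25),y,d*np.sin(a25)+m*np.cos(a25)])
def pts(d0): return [("scene",346,444,None),("top",361,240,None),
("scene",437,95,h(d0,-.05,.004)),("scene",427,226,h(d0,.05,.004)),("scene",585,123,h(.14,.05,.004)),
("top",217,101,h(d0,.05,.004)),("top",246,280,h(d0,-.05,.004)),("top",48,93,h(.14,.05,.004)),("top",73,290,h(.14,-.05,.004))]
def f(p,drop=None,reg=1.):
    o=[];of={"scene":p[5:7],"top":p[7:9]}; c=p[9:12]; b=p[12:14]
    for i,(n,x,y,l) in enumerate(pts(p[4])):
        if i==drop: continue
        X=np.array([p[0],p[1],.018]) if l is None else np.array([p[0],p[1],.22])+Rz(p[2])@Ry(p[3])@l
        o.append(proj(n,X)+of[n]-(np.array(O[n])+(np.array([x,y])+.5)/4-.5))
    for n,x,y,l in case: o.append(proj(n,Rz(c[2])@np.array(l)+[c[0],c[1],0])+of[n]-full(n,x,y))
    for n,x,y in(("scene",140,382),("top",671,186)): o.append(proj(n,np.r_[b,.043])+of[n]-full(n,x,y))
    o.append(p[5:9]/reg)
    return np.concatenate(o)
x0=[.506,.1987,-1.43,.53,.035,0,0,0,0,.5494,-.1023,.1186,.55,-.103]
for d in [None]+list(range(9)):
    s=least_squares(f,x0,kwargs=dict(drop=d),loss="soft_l1");x=s.x
    H=Rz(x[2])@Ry(x[3]);print(d,"psi,t",x[2:4],"off",x[5:9],"ball in lens",H.T@(np.r_[x[12:14],.043]-np.r_[x[:2],.22]))
E
```

```text
None psi,t [-1.4253  0.5045] off [0.2598 0.8818 0.2699 0.4312] ball in lens [ 0.3522  0.0002 -0.0077]
0 psi,t [-1.4262  0.4996] off [0.2405 0.8493 0.2447 0.4212] ball in lens [ 0.3517  0.0005 -0.0097]
1 psi,t [-1.4247  0.4996] off [0.2583 0.8904 0.3118 0.3854] ball in lens [ 0.3517 -0.0002 -0.0097]
2 psi,t [-1.4307  0.5021] off [0.3794 0.7374 0.3837 0.5272] ball in lens [ 0.3519  0.0023 -0.0087]
3 psi,t [-1.4298  0.5033] off [0.2088 0.9635 0.1669 0.3976] ball in lens [ 0.3522  0.0015 -0.0082]
4 psi,t [-1.4221  0.5272] off [0.1039 0.8172 0.2945 0.3051] ball in lens [ 0.3531 -0.0005  0.0007]
5 psi,t [-1.4209  0.5047] off [0.2365 0.8847 0.2307 0.4092] ball in lens [ 0.3521 -0.0016 -0.0077]
6 psi,t [-1.4219  0.505 ] off [0.2905 0.8254 0.2937 0.4491] ball in lens [ 0.3521 -0.001  -0.0076]
7 psi,t [-1.423   0.5023] off [0.1829 0.8393 0.2191 0.383 ] ball in lens [ 0.3524 -0.0008 -0.0084]
8 psi,t [-1.4295  0.5005] off [0.2171 0.9021 0.2377 0.3775] ball in lens [ 0.3522  0.0016 -0.0091]
```

Both the tool reading and the pictures put the beam within about 10 mm of the ball's centre, with an 18 mm limit. The lid is open and the robot is clear, so I am handing in.

```bash
python3 -c "
from station import r
print(r.finish_job())"
```

```text
the job is handed in; nothing more can be done
None
```

I've handed the job in: the lid rests open, the spotlight is aimed at the ball (by my measurements within 1–3 mm sideways and about 10 mm in height, against an 18 mm limit), the ball was still in its seat when last seen, the gauge, whistle and bails weren't touched, and the hand-in returned no verdict.

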